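# Sort dotted painting panels into travel carrier and sanding tray

## Task

Sort the small painted panels by the sticker on their face: the one with the green dot goes to the show, so load it in the wooden travel carrier - angle one end into the groove of the tall rail, then lower it until it lies flat on the carrier's floor, locked between both rails. The one with the red dot is rejected: lay it flat inside the metal sanding tray. Keep both picture side up and set them down without dropping them, and leave the panel without a dot and the tape, cork block and brush pot where they are.

Things in the scene. Friction and masses are not known exactly. Their poses are not given: they have to be found in the camera images.
- panel_green_mid (a point): Centre (half-way up) of the painting panel with a 24 mm green dot on its face. Rigid, 160 mm long (x), 56 wide (y), 20 high (z up), about 110 g; starts picture up on the table, z = 0. Top 6 mm: face board, 160 mm long; below it a cradle 120 mm long, set back 20 mm at each end, so both ends jut out as tongues 14 to 20 mm above the underside. Long sides are flush: grip across the width.
- panel_red_mid (a point): Centre (half-way up) of the painting panel with a 24 mm red dot on its face; same shape, size and axes as the green-dot panel. The three panels swap places. A panel's two ends are alike: either may go first.
- panel_plain_mid (a point): Centre (half-way up) of the painting panel without any dot; same shape, size and axes as the green-dot panel. It stays where it lies.
- carrier: Travel carrier for one panel, fixed on the table: plywood base 200 (x) x 100 (y) x 8 mm, dark wooden rails across both ends. Origin: centre of its underside; x along its length, z up. Groove rail at -x (nearer the robot), stop rail at +x. Groove bottom to stop rail is 168 mm, but lips to stop rail only 154, so a panel cannot go in flat. Carrier and tray swap places.
- carrier_groove (a point): Middle of the groove's bottom, in the tall rail (33 mm above the floor) at the carrier's -x end; carrier axes. The groove faces +x, runs along y, is 14 mm deep (its lips end 14 mm to +x of here) and open from 11 to 25 mm above the floor (this point: 18). Enter a tongue with the other end raised 10 to 15 degrees, then lower that end.
- carrier_stop (a point): Top middle of the inner face of the plain stop rail at the carrier's +x end, 24 mm above its floor, 168 mm from the groove's bottom. The panel's raised end comes down just inside it (8 mm play in length).
- carrier_floor (a point): Centre of the carrier's felt-covered floor, 8 mm above the table; carrier axes. A loaded panel rests here on its cradle. Low cheeks at the corners, 10 mm above the floor, from 48 mm either side of here outwards along x, inner faces 33 mm from the middle line (5 mm play each side of the panel); between them the long sides are open for the fingers.
- tray: Sanding tray, fixed on the table: shallow open aluminium tray 216 (x) x 140 (y) x 14 mm high, a brown abrasive sheet in it; walls 6 mm thick, inside 204 x 128 mm, inner floor 6 mm above the origin. Origin: centre of its underside, on the table; x along its length, z up.
- tape_mid (a point): Centre of a roll of black tape lying flat, 104 mm across, 25 mm high. Leave it.
- block_mid (a point): Centre of a cork sanding block, 64 x 110 x 30 mm high. Leave it.
- pot_mid (a point): Centre (50 mm up) of a white brush pot, 78 mm across, 100 mm high, brushes up to 225 mm high. Leave it.

How it is judged (in metres and radians):
At the end, for the whole second after the job is handed in: Green-dot panel at rest, picture up, flat (3 degrees) on the carrier floor (+3 mm), one end in the groove, centre within 7 mm along and 10 mm across; red-dot panel at rest, picture up, flat (3 degrees) on the tray floor (+3 mm) inside the rim; undotted panel within 20 mm of its start (x of panel_green_mid in the frame of carrier between -0.007 and 0.007 m and y of panel_green_mid in the frame of carrier between -0.01 and 0.01 m and z of panel_green_mid in the frame of carrier between 0.014 and 0.021 m and angle between each of panel_green_mid, panel_red_mid's own z axis and vertical below 0.05 rad and angle between the x axis of panel_green_mid and the x axis of carrier, either way round below 0.15 rad and x of panel_red_mid in the frame of tray between -0.035 and 0.035 m and y of panel_red_mid in the frame of tray between -0.045 and 0.045 m and z of panel_red_mid in the frame of tray between 0.012 and 0.019 m and linear speed of each of panel_green, panel_red below 0.02 m/s and distance of panel_plain_mid from where it was at the start of the episode below 0.02 m); the robot touches nothing.
It fails at once if the panel without a dot is moved by more than 20 mm (distance of panel_plain_mid from where it was at the start of the episode above 0.02 m).
It fails at once if tape, cork block or brush pot is moved by more than 25 mm (distance of any of tape_mid, block_mid, pot_mid from where it was at the start of the episode above 0.025 m).
It fails at once if the green-dot or red-dot panel is dropped or thrown (faster than 0.7 m/s with no finger on it: a fall of some 25 mm) ((linear speed of panel_green above 0.7 m/s and contact force between panel_green and the fingers below 0.05 N) or (linear speed of panel_red above 0.7 m/s and contact force between panel_red and the fingers below 0.05 N)).
It also fails if it takes over 58 s, if anything falls off the work surface, if the arm or the gripper's body presses on something with over 40 N, if the wrist force passes 120 N, or if a joint passes its speed limit or range.

## Robot

A 6-joint arm with a two-finger parallel gripper is mounted at the origin on the work surface. World frame = base frame: x ahead of the robot, y to its left, z up, the work surface at z = 0. Lengths are in mm, angles in rad, forces in N, time in s.
With the tool pointing down it reaches from about 350 to 775 mm from the base axis. Payload 7.3 kg.
Tool frame: the origin (TCP) lies midway between the tips of the shut fingers; the grasp point (between the pads) lies 19 mm behind it; z points along the fingers, y is the line along which they close (so a half turn about z gives the same grasp; the last joint's range is limited). The gripper opens to 92 mm and grips with 3 to 60 N. Pads are 19 mm wide; open, the fingers measure 130 mm over their backs; the gripper's body (75 mm by 190 mm) begins 47 mm behind the grasp point.
Start: joints at [-1.477, 0.342, 1.524, -0, 1.275, -0.146], TCP at [124.713, -509.992, 226.741] pointing down, gripper open.
Joint ranges: [-2.53, 2.53], [-0.77, 2.02], [0.04, 2.7], [-1, 4.14], [0.28, 2.66], [-3.11, 3.11]. Speed limits (rad/s): [2.57, 2.57, 3.14, 3.14, 3.14, 3.14].

## Interface

Orientations are given as [roll, pitch, yaw] about the fixed x, y, z axes, in that order (R = Rz(yaw) Ry(pitch) Rx(roll)).
In Python, from plant import bot gives the robot as it stands.
- The arm moves only by the tool jog_arm, never from a script. Its arguments are lists of equal length, an entry for each row: "dp": the shift along the tool's x, y, z in m, a list of three; "twist": the turn about the tool's z in degrees. A call has 1 to 10 rows; each row shifts and turns the commanded pose from where the row before left it, along the tool's axes as they then stand; what a row does not reach is not made up. A row lasts 1/8 s, in which the tool goes at most 62.5 mm and 10.7 degrees, less where a joint would pass 70% of its speed; a pose out of reach is approached as far as the arm can. A call is refused whole if a number of a shift passes 0.0625 or a number of a turn 10.7, either way. A call with a gripper value outside its range is refused whole. "jaw" is the finger opening in m, from 0 to 0.0918, set as the call begins (left out, the last holds). The fingers move at their own pace and stop on an object; the grip force is fixed at half the most. Time passes only in rows, so rows that do not move let the fingers close. It gives the time, the measured TCP pose, the force, the opening and the grip force at its end, in the units of the state.
- bot.get_obs(): the state, without advancing time (a new reading comes with each control period).
- bot.capture(name): name is "scene" or "top"; returns the picture (400x640x3 uint8, blue, green, red); there is no depth.
- bot.camera_params(name): a dict with "fx", "fy", "cx", "cy" (pixels), "R" (3x3) and "t" (3): a world point X has camera coordinates R X + t. Camera axes: x right, y down, z forward; pixel columns grow to the right and rows downward; lengths in mm; the calibration is good to about 2 mm. A picture is of the moment at which its call begins. camera_params takes no time and is no camera call.
- bot.close_job(): hands the job in; it is judged then, once.
Trained networks look in the newest picture that a camera, given by its name, has taken for a name from the list of things; names that differ only in an ending like _2 or _b are one class to them, and where a whole thing is asked for, a point or a joint stands for the part that bears it (a point fixed in the world has none). Each returns a list of dicts, best first, with "confidence" (0 to 1); they miss things now and then, are a little off and sometimes report something else, mostly with a low value. They report only what shows in the picture. A call takes as long as a camera call.
- bot.find_in(camera, label): "bbox" ([centre column, centre row, width, height] in pixels, round what is visible of it).
- bot.masks_of(camera, label): "pixels" (400x640 bool, what is visible of it) and "bbox" ([centre column, centre row, width, height] in pixels, round what is visible of it).
The state is a dict: "time": time; "joint_positions": joint angles; "dq": joint speeds; "tau": joint torques, N m; "tool_pos": TCP position; "tcp_rot": TCP orientation; "contact_force": force on the tool from outside, world axes, zero at the start; "moment": the same for the moment, N m; "grip_width": finger opening in mm; "finger_force": force on a finger pad.
Only numpy, scipy, OpenCV 4.12 (cv2) and the standard library are available. Lean on these libraries where they do the work, as an engineer would, in place of code of your own. Each camera call takes 0.05 s, during which the arm holds its last target. There are 200 camera calls.

## Working session

There is one attempt and no reset: what is moved stays moved. The work goes in short steps, Python scripts to look and compute and a tool call to move; the robot and the scene stay as the last step left them, time stands still between calls to the robot, and variables do not carry over. Pictures are saved under pics/ and viewed, at most 10 in all, crops included, and the job is handed in when it is done.

Besides the shell and the picture viewer there is one more tool, called after ">>>" by a JSON object that holds its "method" and its "body", one argument or row to a line. jog_arm: Moves the arm, as the interface text tells. Its arguments: {"type":"object","properties":{"dp":{"type":"array"},"twist":{"type":"array"},"jaw":{"type":"number"}},"required":["dp","twist"]}

```bash
mkdir -p pics; ls; python3 - <<'E'
from plant import bot
import cv2,numpy as np
o=bot.get_obs();print(o['time'],o['tool_pos'],o['tcp_rot'],o['grip_width'])
for n in("top","scene"):
    im=bot.capture(n);cv2.imwrite(f"pics/{n}0.png",im)
    p=bot.camera_params(n);print(n,p)
for l in ["panel_green_mid","panel_red_mid","panel_plain_mid","carrier","tray","tape_mid","block_mid","pot_mid"]:
    print(l,[(round(d['confidence'],2),np.round(d['bbox']).tolist()) for d in bot.find_in("top",l)[:3]])
E
```

```text
pics
0.0 [ 124.67725043 -509.57371745  226.02899089] [-3.14007164e+00 -1.84953272e-04  2.39819638e-01] 91.7241141433456
top {'fx': 482.35583955214486, 'fy': 482.35583955214486, 'cx': 321.42572717474746, 'cy': 200.21440711931302, 'R': array([[-0.01073833, -0.99984957, -0.01362083],
       [-0.98602924,  0.01285233, -0.16607577],
       [ 0.16622585,  0.01164716, -0.98601892]]), 't': array([ -66.64880816,  598.42436414, 1235.97500546])}
scene {'fx': 448.4086846119039, 'fy': 448.4086846119039, 'cx': 314.22046676763284, 'cy': 192.75331196032002, 'R': array([[-0.77060493,  0.63729012,  0.00541602],
       [ 0.51646596,  0.62943958, -0.58057621],
       [-0.37340454, -0.4445977 , -0.8141879 ]]), 't': array([ 525.6297459 , -197.34090356, 1567.00075088])}
panel_green_mid [(0.59, [380.0, 238.0, 35.0, 62.0]), (0.28, [512.0, 226.0, 58.0, 32.0])]
panel_red_mid [(0.84, [433.0, 224.0, 28.0, 60.0])]
panel_plain_mid [(0.93, [331.0, 250.0, 22.0, 63.0])]
carrier [(0.96, [259.0, 249.0, 49.0, 82.0])]
tray [(0.89, [170.0, 237.0, 74.0, 85.0])]
tape_mid [(0.85, [418.0, 155.0, 32.0, 38.0]), (0.61, [171.0, 235.0, 76.0, 88.0])]
block_mid [(0.66, [206.0, 147.0, 44.0, 28.0])]
pot_mid [(0.94, [513.0, 227.0, 58.0, 35.0])]
```

```bash
python3 - <<'E'
import cv2
im=cv2.imread("pics/top0.png")[100:320,110:560]
cv2.imwrite("pics/top0c.png",cv2.resize(im,None,fx=1.77,fy=1.77,interpolation=cv2.INTER_CUBIC))
E
```

```text
(no output)
```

View pics/top0c.png

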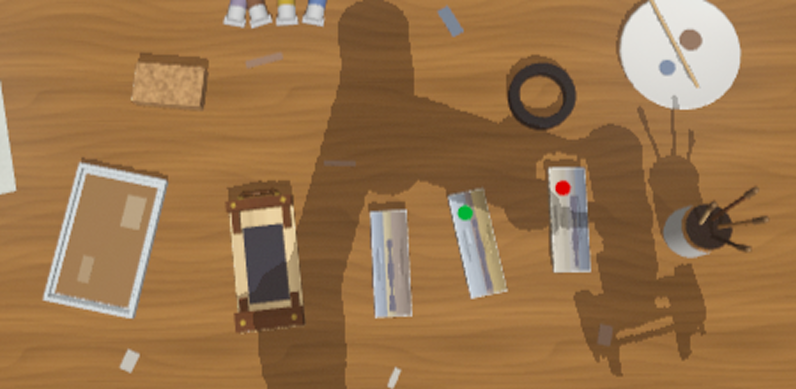

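View pics/scene0.png

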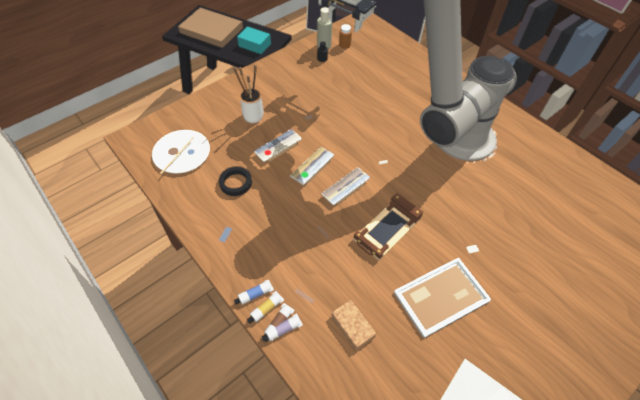

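The top view shows, left to right, the tray, the carrier (tall rail at the bottom), then the plain, green-dot (465,213 in the crop) and red-dot (562,188) panels, and the pot on the right. Next I'll fit box models to the masks in both cameras.

```bash
cat > fit.py <<'E'
import numpy as np,cv2
from scipy.optimize import minimize
S=4
def box(x0,x1,y0,y1,z0,z1): return np.array([[x,y,z] for x in(x0,x1) for y in(y0,y1) for z in(z0,z1)],float)
M={'panel':[box(-80,80,-28,28,14,20),box(-60,60,-28,28,0,14)],
 'carrier':[box(-100,100,-50,50,0,8),box(-100,-70,-50,50,8,41),box(84,100,-50,50,8,32)],
 'tray':[box(-108,108,-70,70,0,14)],'pot':[box(-36,36,-36,36,0,100)]}
def proj(P,p):
    c=P@p['R'].T+p['t'];return np.c_[p['fx']*c[:,0]/c[:,2]+p['cx'],p['fy']*c[:,1]/c[:,2]+p['cy']]
def world(uv,p,z):
    d=p['R'].T@np.array([(uv[0]-p['cx'])/p['fx'],(uv[1]-p['cy'])/p['fy'],1]);o=-p['R'].T@p['t'];return o+d*(z-o[2])/d[2]
def sil(q,boxes,p,z=0):
    im=np.zeros((400*S,640*S),np.uint8);c,s=np.cos(q[2]),np.sin(q[2]);R=np.array([[c,-s,0],[s,c,0],[0,0,1]])
    for b in boxes:
        h=cv2.convexHull(((proj(b@R.T+[q[0],q[1],z],p)+.5)*S).astype(np.float32))
        cv2.fillConvexPoly(im,np.round(h).astype(np.int32),1)
    return im
def fit(boxes,views,yaw0,z=0):
    m0,p0=views[0];v,u=np.nonzero(m0);w=world((u.mean(),v.mean()),p0,z+10)
    big=[(cv2.resize(m.astype(np.uint8),None,fx=S,fy=S,interpolation=cv2.INTER_NEAREST),p) for m,p in views]
    def cost(a):
        q=(a[0],a[1],a[2]/200);return sum(1-(lambda s:np.sum(s&m)/np.sum(s|m))(sil(q,boxes,p,z)) for m,p in big)
    a=[w[0],w[1],yaw0*200]
    for st in(15,4): 
        r=minimize(cost,a,method='Nelder-Mead',options=dict(initial_simplex=np.array([a]+[[a[j]+st*(i==j) for j in range(3)] for i in range(3)]),xatol=.1,fatol=1e-4,maxiter=120));a=r.x
    return a[0],a[1],a[2]/200,r.fun
E
python3 - <<'E'
from plant import bot
from fit import *
P={c:bot.camera_params(c) for c in('top','scene')}
for l,k,y0 in[('panel_green_mid','panel',.2),('panel_red_mid','panel',0),('panel_plain_mid','panel',0),('carrier','carrier',0.05),('tray','tray',-.2)]:
    V=[]
    for c in P:
        ds=bot.masks_of(c,l)
        if ds: V.append((ds[0]['pixels'],P[c]));print(l,c,round(ds[0]['confidence'],2),np.round(ds[0]['bbox']).tolist(),end=' ')
    print()
    for vs in([V[0]],V[1:],V):
        if vs: print('   ',np.round(fit(M[k],vs,y0),3))
for l in('pot_mid','tape_mid'):
    d=bot.find_in('top',l)[0]['bbox'];print(l,world((d[0]-d[2]/2,d[1]),P['top'],50),world((d[0],d[1]),P['top'],50))
print(bot.get_obs()['time'])
E
```

```text
panel_green_mid top 0.73 [381.0, 237.0, 34.0, 59.0] panel_green_mid scene 0.93 [314.0, 164.0, 47.0, 36.0] 
    [ 5.00985e+02 -2.27983e+02  2.00000e-01  4.80000e-02]
    [ 5.01762e+02 -2.28869e+02  1.97000e-01  4.70000e-02]
    [ 5.01089e+02 -2.28527e+02  1.98000e-01  1.00000e-01]
panel_red_mid top 0.97 [432.0, 225.0, 29.0, 60.0] panel_red_mid scene 0.74 [277.0, 146.0, 47.0, 32.0] 
    [ 5.35068e+02 -3.68952e+02  4.00000e-03  4.20000e-02]
    [ 5.34440e+02 -3.70379e+02  0.00000e+00  7.70000e-02]
    [ 5.34861e+02 -3.69457e+02  3.00000e-03  1.20000e-01]
panel_plain_mid top 0.9 [331.0, 249.0, 22.0, 61.0] panel_plain_mid scene 0.59 [345.0, 185.0, 46.0, 35.0] 
    [ 4.71703e+02 -9.59330e+01  2.20000e-02  7.50000e-02]
    [ 4.72256e+02 -9.78250e+01  3.30000e-02  6.00000e-02]
    [ 4.71786e+02 -9.68950e+01  2.80000e-02  1.47000e-01]
carrier top 0.61 [260.0, 248.0, 47.0, 82.0] carrier scene 0.87 [390.0, 226.0, 71.0, 67.0] 
    [4.75235e+02 9.55190e+01 1.10000e-01 5.80000e-02]
    [4.7607e+02 9.3618e+01 1.1700e-01 5.2000e-02]
    [4.76263e+02 9.47370e+01 1.16000e-01 1.21000e-01]
tray top 0.71 [170.0, 237.0, 75.0, 86.0] tray scene 0.61 [440.0, 298.0, 93.0, 78.0] 
    [ 5.13348e+02  3.42555e+02 -2.23000e-01  2.40000e-02]
    [ 5.13955e+02  3.39703e+02 -2.13000e-01  1.90000e-02]
    [ 5.13729e+02  3.41000e+02 -2.17000e-01  5.80000e-02]
pot_mid [ 520.84397142 -500.69772711   50.        ] [ 519.91431129 -576.48606655   50.        ]
tape_mid [ 717.94351087 -293.2140204    50.        ] [ 717.32467226 -336.3004625    50.        ]
1.1
```

>>> {"method": "jog_arm", "body": {
  "dp": [
    [0.045,-0.02,0.012],
    [0.045,-0.02,0.012],
    [0.045,-0.02,0.012],
    [0.045,-0.02,0.012],
    [0.045,-0.02,0.012],
    [0.045,-0.02,0.012],
    [0.045,-0.02,0.012],
    [0.045,-0.02,0.012],
    [0.045,-0.022,0.012],
    [0,0,0]
  ],
  "twist": [0,0,0,0,0,0,0,0,0,2.4],
  "jaw": 0.0918
}}

```text
time: 2.35
tool_pos: [476.7, -234.3, 117.7]
tcp_rot: [-3.14, 0.001, 0.201]
contact_force: [-0.9, 0.2, 0.8]
grip_width: 91.5
finger_force: 0.0
```

```bash
cat > go.py <<'E'
import sys,numpy as np
from plant import bot
from scipy.spatial.transform import Rotation as Ro
o=bot.get_obs();R=Ro.from_euler('xyz',o['tcp_rot']).as_matrix()
t=np.array([float(v) for v in sys.argv[1:4]]);print('t',round(o['time'],2),'pos',np.round(o['tool_pos'],1),'rot',np.round(o['tcp_rot'],4),'w',round(o['grip_width'],1),'F',np.round(o['contact_force'],1))
yaw=float(sys.argv[4]);print('delta tool mm',np.round(R.T@(t-o['tool_pos']),1),'twist deg',round(-np.degrees(yaw-o['tcp_rot'][2]),2))
c,s=np.cos(yaw),np.sin(yaw);d=t-o['tool_pos'];print('if twisted first',np.round([c*d[0]+s*d[1],s*d[0]-c*d[1],-d[2]],1))
E
python3 go.py 476.6 -233.4 3 .198
```

```text
t 2.35 pos [ 476.7 -234.3  117.7] rot [-3.1404e+00  5.0000e-04  2.0140e-01] w 91.5 F [-0.9  0.2  0.8]
delta tool mm [  0.2  -0.8 114.7] twist deg 0.19
if twisted first [ 1.000e-01 -9.000e-01  1.147e+02]
```

>>> {"method": "jog_arm", "body": {
  "dp": [
    [0,-0.001,0.03],
    [0,0,0.04],
    [0,0,0.03],
    [0,0,0.013],
    [0,0,0]
  ],
  "twist": [0.2,0,0,0,0]
}}

```text
time: 2.98
tool_pos: [474.6, -236.0, 5.4]
tcp_rot: [-3.141, 0.001, 0.194]
contact_force: [-0.6, 0.3, 0.4]
grip_width: 91.9
finger_force: 0.0
```

>>> {"method": "jog_arm", "body": {
  "dp": [
    [0,0,0],
    [0,0,0],
    [0,0,0],
    [0,0,0],
    [0,0,0],
    [0,0,0]
  ],
  "twist": [0,0,0,0,0,0],
  "jaw": 0.04
}}

```text
time: 3.72
tool_pos: [474.8, -236.1, 6.1]
tcp_rot: [3.141, -0.0, 0.194]
contact_force: [-0.1, 0.5, 5.3]
grip_width: 55.7
finger_force: 30.0
```

>>> {"method": "jog_arm", "body": {
  "dp": [
    [0,0,-0.02],
    [0,0,-0.035],
    [0,0,-0.035],
    [0,0,0]
  ],
  "twist": [0,0,0,4.6]
}}

```text
time: 4.22
tool_pos: [476.1, -237.0, 98.1]
tcp_rot: [3.138, -0.004, 0.112]
contact_force: [-0.0, 0.2, -2.1]
grip_width: 55.7
finger_force: 30.0
```

```bash
python3 go.py 463.4 93.2 96 .116
```

```text
t 4.22 pos [ 476.1 -237.    98.1] rot [ 3.1381 -0.0039  0.1124] w 55.7 F [-0.   0.2 -2.1]
delta tool mm [  24.5 -329.5    1.1] twist deg -0.21
if twisted first [  25.6 -329.4    2.1]
```

>>> {"method": "jog_arm", "body": {
  "dp": [
    [0.003,-0.03,0],
    [0.003,-0.041,0],
    [0.003,-0.041,0],
    [0.003,-0.041,0],
    [0.003,-0.041,0],
    [0.003,-0.041,0],
    [0.003,-0.041,0],
    [0.003,-0.038,0],
    [0.001,-0.015,0],
    [0,0,0]
  ],
  "twist": [0,0,0,0,0,0,0,0,0,0]
}}

```text
time: 5.48
tool_pos: [461.9, 94.0, 95.5]
tcp_rot: [3.141, 0.0, 0.116]
contact_force: [0.6, -0.2, -1.6]
grip_width: 55.9
finger_force: 30.0
```

```bash
python3 - <<'E'
from plant import bot
from fit import *
o=bot.get_obs();print(o['time'],o['tool_pos'],o['tcp_rot'])
P={c:bot.camera_params(c) for c in('top','scene')}
ims=[]
for c in P:
    im=bot.capture(c);ds=bot.masks_of(c,'panel_green_mid')
    for d in ds[:2]: print(c,round(d['confidence'],2),np.round(d['bbox']).tolist())
    if c=='top': ims.append(cv2.resize(im[180:330,190:340],(400,400)))
    else: ims.append(cv2.resize(im[130:290,310:470],(400,400)))
cv2.imwrite('pics/g1.png',np.hstack(ims))
E
```

```text
5.475 [461.92351332  93.99472794  95.46395627] [3.14130120e+00 3.90000224e-04 1.15929739e-01]
top 0.57 [255.0, 238.0, 29.0, 67.0]
scene 0.76 [384.0, 217.0, 40.0, 36.0]
```

View pics/g1.png

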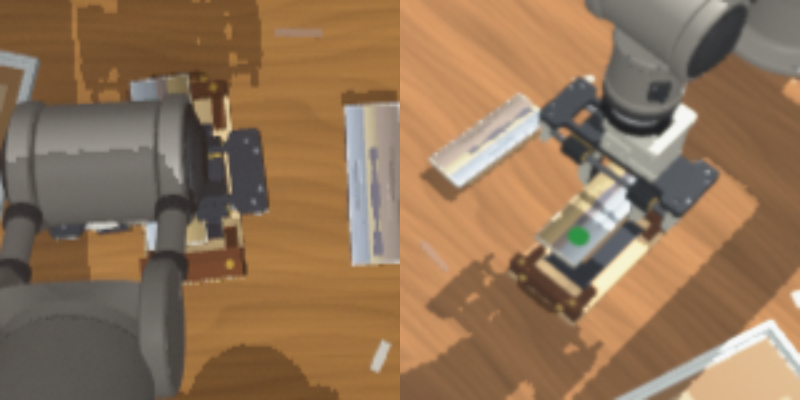

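The panel is held above the carrier; the green dot shows at about (578,236) in the scene crop. I'll use the dot to get the panel's offset in the hand.

```bash
python3 - <<'E'
from plant import bot
from fit import *
p=bot.camera_params('scene')
def dot(im):
    h=cv2.cvtColor(im,cv2.COLOR_BGR2HSV);m=cv2.inRange(h,(45,130,60),(80,255,255));n,l,s,c=cv2.connectedComponentsWithStats(m)
    return [(s[i,4],c[i]) for i in range(1,n) if s[i,4]>15]
def loc(w,q):
    d=w[:2]-np.array(q[:2]);c,s=np.cos(q[2]),np.sin(q[2]);return np.array([c*d[0]+s*d[1],-s*d[0]+c*d[1]])
a=dot(cv2.imread('pics/scene0.png'));b=dot(bot.capture('scene'));print(a,b)
la=loc(world(a[0][1],p,20),(501.1,-228.5,.198))
for top in (107,109,111): 
    w=world(b[0][1],p,top);lb=loc(w,(461.9,94,.116));print('dot in panel',la,'dot in hand',lb,'panel centre in hand',lb-la,'in carrier',loc(w,(476.3,94.7,.116))-la)
E
```

```text
[(np.int32(22), array([304.36363636, 174.31818182]))] [(np.int32(36), array([380.91666667, 223.94444444]))]
dot in panel [49.3809044   7.07502661] dot in hand [74.68622739  6.45110476] panel centre in hand [25.305323   -0.62392186] in carrier [10.92107959  0.34743883]
dot in panel [49.3809044   7.07502661] dot in hand [75.82115029  7.04058922] panel centre in hand [26.4402459 -0.0344374] in carrier [12.05600249  0.93692329]
dot in panel [49.3809044   7.07502661] dot in hand [76.95607319  7.63007368] panel centre in hand [27.5751688   0.55504706] in carrier [13.19092539  1.52640775]
```

>>> {"method": "jog_arm", "body": {
  "dp": [
    [0.002,0.001,0.02],
    [0,0,0.025],
    [0,0,0.015],
    [0,0,0.005],
    [0,0,0],
    [0,0,0]
  ],
  "twist": [0,0,0,0,0,0]
}}

```text
time: 6.48
tool_pos: [464.7, 92.7, 31.3]
tcp_rot: [3.141, -0.001, 0.114]
contact_force: [0.9, -0.1, -1.3]
grip_width: 56.0
finger_force: 30.0
```

>>> {"method": "jog_arm", "body": {
  "dp": [
    [0,0,0.003],
    [0,0,0.003],
    [0,0,0.002],
    [0,0,0.002],
    [0,0,0.002],
    [0,0,0]
  ],
  "twist": [0,0,0,0,0,0]
}}

```text
time: 7.22
tool_pos: [464.4, 93.0, 18.7]
tcp_rot: [3.142, -0.0, 0.114]
contact_force: [-0.2, 2.8, 1.3]
grip_width: 55.6
finger_force: 30.0
```

```bash
python3 - <<'E'
from plant import bot
import cv2
im=bot.capture('scene')
cv2.imwrite('pics/g2.png',cv2.resize(im[180:270,340:440],(800,600),interpolation=cv2.INTER_CUBIC))
E
```

```text
(no output)
```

View pics/g2.png

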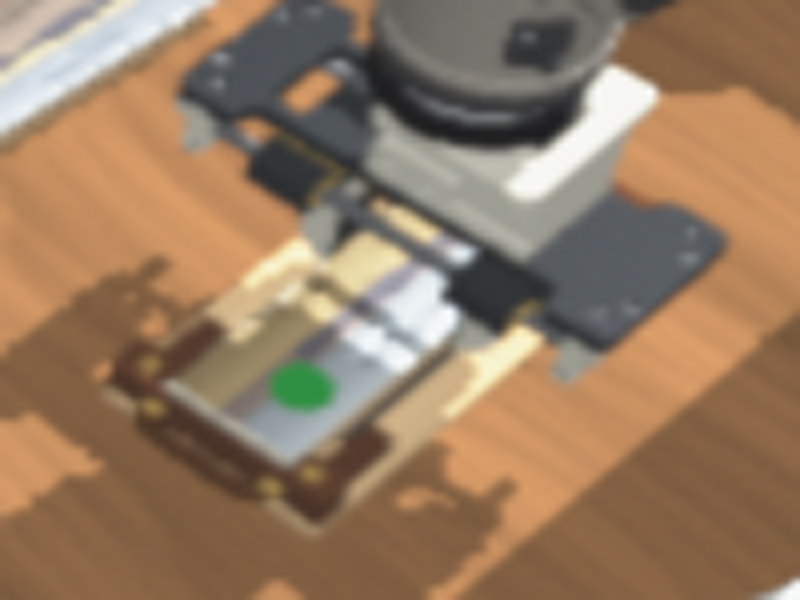

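The panel's +x end rests on the stop rail (edge around (230,420) in the crop) and it is centred between the cheeks. A bit lower, then slide into the groove.

>>> {"method": "jog_arm", "body": {
  "dp": [
    [0,0,0.002],
    [0,0,0],
    [-0.002,0,0],
    [-0.003,0,0],
    [-0.003,0,0],
    [0,0,0]
  ],
  "twist": [0,0,0,0,0,0]
}}

```text
time: 8.02
tool_pos: [455.4, 91.9, 16.6]
tcp_rot: [3.142, 0.001, 0.114]
contact_force: [-1.2, -0.1, 0.7]
grip_width: 55.3
finger_force: 30.0
```

>>> {"method": "jog_arm", "body": {
  "dp": [
    [-0.003,0,0],
    [-0.003,0,0],
    [-0.002,0,0],
    [0,0,0]
  ],
  "twist": [0,0,0,0]
}}

```text
time: 8.52
tool_pos: [447.8, 91.1, 16.5]
tcp_rot: [3.142, 0.001, 0.114]
contact_force: [-0.3, -0.0, -1.7]
grip_width: 55.6
finger_force: 30.0
```

```bash
python3 - <<'E'
from plant import bot
import cv2
im=bot.capture('scene')
cv2.imwrite('pics/g3.png',cv2.resize(im[180:270,340:440],(800,600),interpolation=cv2.INTER_CUBIC))
E
```

```text
(no output)
```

View pics/g3.png

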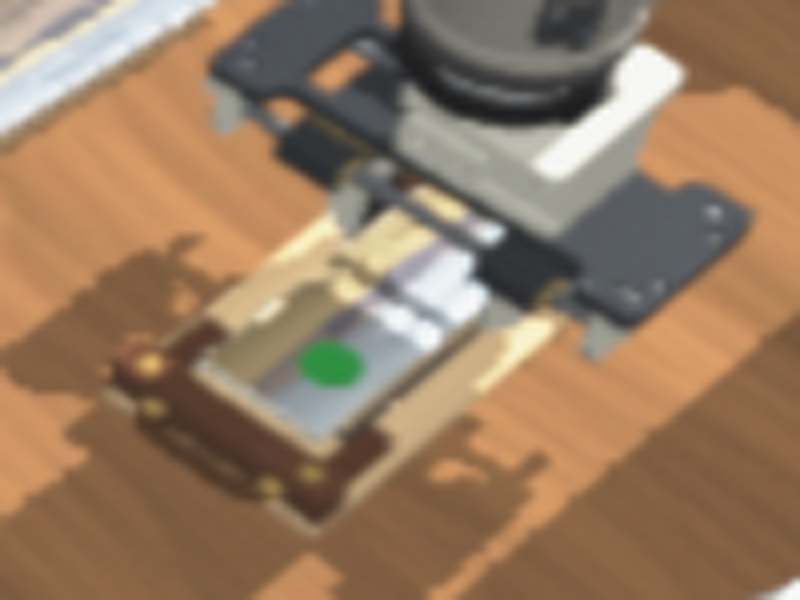

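The panel is clear of the stop rail with its near end in the groove. Lowering it.

>>> {"method": "jog_arm", "body": {
  "dp": [
    [0,0,0.001],
    [0,0,0.001],
    [0,0,0.001],
    [0,0,0.001],
    [0,0,0]
  ],
  "twist": [0,0,0,0,0]
}}

```text
time: 9.2
tool_pos: [449.3, 91.1, 13.7]
tcp_rot: [3.141, -0.002, 0.114]
contact_force: [-1.1, -0.7, 10.0]
grip_width: 55.8
finger_force: 30.0
```

>>> {"method": "jog_arm", "body": {
  "dp": [
    [0,0,0],
    [0,0,0],
    [0,0,0],
    [0,0,0]
  ],
  "twist": [0,0,0,0],
  "jaw": 0.08
}}

```text
time: 9.7
tool_pos: [448.2, 91.1, 12.5]
tcp_rot: [3.142, 0.0, 0.114]
contact_force: [-0.1, 0.3, -0.1]
grip_width: 79.7
finger_force: 0.0
```

>>> {"method": "jog_arm", "body": {
  "dp": [
    [0,0,-0.02],
    [0,0,-0.04],
    [0,0,-0.05],
    [0,0.06,0],
    [0,0.06,0],
    [0,0.06,0],
    [0,0.06,0],
    [0,0,0]
  ],
  "twist": [0,0,0,0,0,0,0,0]
}}

```text
time: 10.7
tool_pos: [475.9, -151.2, 122.6]
tcp_rot: [3.14, -0.001, 0.109]
contact_force: [0.2, 0.7, 0.9]
grip_width: 80.3
finger_force: 0.0
```

```bash
python3 go.py 534.9 -369.5 100 0.003; python3 - <<'E'
from plant import bot
from fit import *
ims=[]
P={c:bot.camera_params(c) for c in('top','scene')};V=[]
for c in P:
    im=bot.capture(c);ds=bot.masks_of(c,'panel_green_mid')
    for d in ds[:1]: V.append((d['pixels'],P[c]));print(c,d['confidence'],d['bbox'])
    u,v=proj(np.array([[476.,95,20]]),P[c])[0].astype(int)
    ims.append(cv2.resize(im[v-40:v+40,u-40:u+40],(400,400),interpolation=cv2.INTER_CUBIC))
cv2.imwrite('pics/g4.png',np.hstack(ims))
for vs in V: print(np.round(fit(M['panel'],[vs],.116,8),3))
E
```

```text
t 10.7 pos [ 475.9 -151.2  122.6] rot [ 3.1404e+00 -7.0000e-04  1.0870e-01] w 80.3 F [0.2 0.7 0.9]
delta tool mm [ 34.9 223.4  22.8] twist deg 6.06
if twisted first [ 58.3 218.5  22.6]
top 0.64 [258.1, 244.0, 29.8, 60.3]
scene 0.79 [389.8, 227.8, 44.6, 39.8]
[4.81109e+02 9.74850e+01 1.48000e-01 8.10000e-02]
[4.75656e+02 9.50250e+01 1.57000e-01 9.80000e-02]
```

View pics/g4.png

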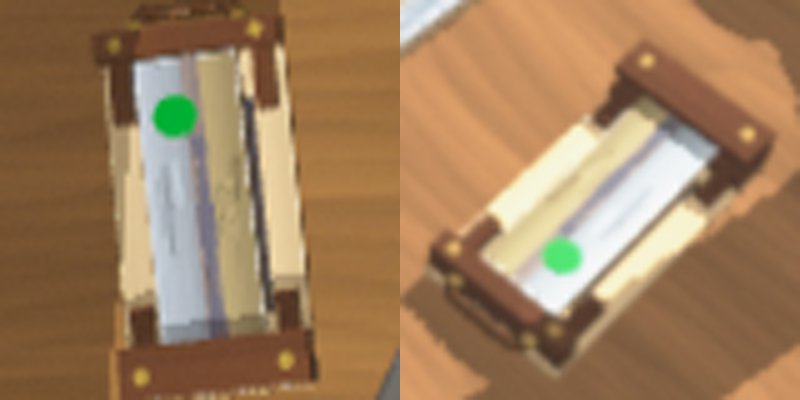

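The green panel lies between both rails, parallel to the carrier in both views, its near end hidden in the groove. On to the red one.

>>> {"method": "jog_arm", "body": {
  "dp": [
    [0.007,0.045,0],
    [0.007,0.045,0],
    [0.007,0.045,0],
    [0.007,0.045,0],
    [0.007,0.043,0],
    [0,0,0.02],
    [0,0,0]
  ],
  "twist": [0,0,0,0,0,6.1,0],
  "jaw": 0.0918
}}

```text
time: 11.78
tool_pos: [535.4, -362.7, 100.9]
tcp_rot: [-3.139, 0.003, 0.01]
contact_force: [0.2, -0.1, -0.6]
grip_width: 91.7
finger_force: 0.0
```

```bash
python3 go.py 534.9 -369.5 4 0.003; python3 - <<'E'
from plant import bot
from fit import *
def dot(im):
    h=cv2.cvtColor(im,cv2.COLOR_BGR2HSV);m=cv2.inRange(h,(45,130,60),(80,255,255));n,l,s,c=cv2.connectedComponentsWithStats(m)
    return max([(s[i,4],tuple(c[i])) for i in range(1,n)])[1]
def loc(w,q):
    d=w[:2]-np.array(q[:2]);c,s=np.cos(q[2]),np.sin(q[2]);return np.array([c*d[0]+s*d[1],-s*d[0]+c*d[1]])
for c in('top','scene'):
    p=bot.camera_params(c);la=loc(world(dot(cv2.imread(f'pics/{c}0.png')),p,20),(501.1,-228.5,.198));b=dot(bot.capture(c))
    for z in(28,34,40): print(c,la,z,loc(world(b,p,z),(476.3,94.7,.116))-la)
E
```

```text
t 11.78 pos [ 535.4 -362.7  100.9] rot [-3.1385  0.0032  0.0102] w 91.7 F [ 0.2 -0.1 -0.6]
delta tool mm [-0.2  7.1 96.9] twist deg 0.41
if twisted first [-0.5  6.8 96.9]
top [48.66594607  8.54602717] 28 [-0.36331084  0.98630688]
top [48.66594607  8.54602717] 34 [-1.11409159  0.14376313]
top [48.66594607  8.54602717] 40 [-1.86487234 -0.69878062]
scene [49.3809044   7.07502661] 28 [-0.47774676  0.45003786]
scene [49.3809044   7.07502661] 34 [2.74957931 2.09435679]
scene [49.3809044   7.07502661] 40 [5.97690539 3.73867573]
```

Both cameras agree at the flat height: the green panel is centred within 1 mm. Now the red grasp.

>>> {"method": "jog_arm", "body": {
  "dp": [
    [0,0.007,0.025],
    [0,0,0.03],
    [0,0,0.025],
    [0,0,0.015],
    [0,0,0.001],
    [0,0,0]
  ],
  "twist": [0.4,0,0,0,0,0]
}}

```text
time: 12.62
tool_pos: [536.6, -372.2, 8.0]
tcp_rot: [3.14, -0.001, 0.002]
contact_force: [-0.0, -0.9, 0.6]
grip_width: 91.9
finger_force: 0.0
```

>>> {"method": "jog_arm", "body": {
  "dp": [
    [0,0,0],
    [0,0,0],
    [0,0,0],
    [0,0,0],
    [0,0,0],
    [0,0,0]
  ],
  "twist": [0,0,0,0,0,0],
  "jaw": 0.04
}}

```text
time: 13.38
tool_pos: [535.8, -371.9, 6.8]
tcp_rot: [3.142, -0.0, 0.001]
contact_force: [-0.3, 0.9, 0.6]
grip_width: 55.5
finger_force: 30.0
```

>>> {"method": "jog_arm", "body": {
  "dp": [
    [0,0,-0.02],
    [0,0,-0.04],
    [0,0,-0.045],
    [0,0,-0.025],
    [0,0,0]
  ],
  "twist": [0,0,0,0,0]
}}

```text
time: 14.0
tool_pos: [536.9, -372.9, 140.2]
tcp_rot: [3.137, -0.005, 0.001]
contact_force: [0.1, -0.4, -1.6]
grip_width: 55.5
finger_force: 30.0
```

```bash
python3 go.py 513.7 341 130 -0.217
```

```text
t 14.0 pos [ 536.9 -372.9  140.2] rot [ 3.1375e+00 -4.6000e-03  7.0000e-04] w 55.5 F [ 0.1 -0.4 -1.6]
delta tool mm [ -22.7 -713.9    7.2] twist deg 12.47
if twisted first [-176.4 -692.1   10.2]
```

>>> {"method": "jog_arm", "body": {
  "dp": [
    [-0.001,-0.03,0],
    [-0.001,-0.05,0],
    [-0.002,-0.05,0],
    [-0.002,-0.05,0],
    [-0.002,-0.05,0],
    [-0.002,-0.05,0],
    [-0.002,-0.05,0],
    [-0.002,-0.05,0],
    [-0.002,-0.05,0],
    [-0.002,-0.05,0]
  ],
  "twist": [0,0,0,0,0,0,0,0,0,0]
}}

```text
time: 15.25
tool_pos: [516.4, 109.6, 135.6]
tcp_rot: [3.141, 0.002, 0.001]
contact_force: [0.6, 0.8, -2.3]
grip_width: 55.8
finger_force: 30.0
```

>>> {"method": "jog_arm", "body": {
  "dp": [
    [-0.001,-0.05,0],
    [-0.001,-0.05,0],
    [-0.001,-0.05,0],
    [-0.001,-0.045,0],
    [-0.001,-0.03,0],
    [0,0,0],
    [0,0,0],
    [0,0,0]
  ],
  "twist": [0,0,0,0,0,6.3,6.2,0]
}}

```text
time: 16.25
tool_pos: [511.6, 332.8, 135.4]
tcp_rot: [3.14, 0.002, -0.216]
contact_force: [0.0, 0.3, -0.8]
grip_width: 55.9
finger_force: 30.0
```

```bash
python3 go.py 513.7 341 13 -0.217
```

```text
t 16.25 pos [511.6 332.8 135.4] rot [ 3.140e+00  1.900e-03 -2.164e-01] w 55.9 F [ 0.   0.3 -0.8]
delta tool mm [  0.5  -8.6 122.4] twist deg 0.04
if twisted first [  0.3  -8.5 122.4]
```

>>> {"method": "jog_arm", "body": {
  "dp": [
    [0,-0.008,0.03],
    [0,0,0.035],
    [0,0,0.03],
    [0,0,0.015],
    [0,0,0.005],
    [0,0,0.002],
    [0,0,0]
  ],
  "twist": [0,0,0,0,0,0,0]
}}

```text
time: 17.12
tool_pos: [514.6, 341.1, 20.6]
tcp_rot: [-3.141, -0.001, -0.217]
contact_force: [-0.3, -0.3, -1.2]
grip_width: 55.8
finger_force: 30.0
```

>>> {"method": "jog_arm", "body": {
  "dp": [
    [0,0,0.002],
    [0,0,0.001],
    [0,0,0]
  ],
  "twist": [0,0,0]
}}

```text
time: 17.5
tool_pos: [514.1, 340.9, 16.7]
tcp_rot: [3.142, -0.0, -0.217]
contact_force: [-0.7, 0.9, -1.7]
grip_width: 55.4
finger_force: 30.0
```

>>> {"method": "jog_arm", "body": {
  "dp": [
    [0,0,0.002],
    [0,0,0.001],
    [0,0,0.001],
    [0,0,0]
  ],
  "twist": [0,0,0,0]
}}

```text
time: 18.0
tool_pos: [514.1, 340.9, 12.8]
tcp_rot: [3.142, -0.0, -0.217]
contact_force: [-1.0, -0.7, 0.5]
grip_width: 55.9
finger_force: 30.0
```

>>> {"method": "jog_arm", "body": {
  "dp": [
    [0,0,0],
    [0,0,0],
    [0,0,0],
    [0,0,0]
  ],
  "twist": [0,0,0,0],
  "jaw": 0.07
}}

```text
time: 18.5
tool_pos: [514.1, 340.9, 12.6]
tcp_rot: [3.142, -0.0, -0.218]
contact_force: [0.4, -1.3, 0.3]
grip_width: 70.0
finger_force: 0.0
```

>>> {"method": "jog_arm", "body": {
  "dp": [
    [0,0,-0.02],
    [0,0,-0.04],
    [0,0,-0.06],
    [0,0,-0.06],
    [0,0.06,0],
    [0,0.06,0],
    [0,0.06,0],
    [0,0.06,0],
    [0,0.06,0],
    [0,0,0]
  ],
  "twist": [0,0,0,0,0,0,0,0,0,0]
}}

```text
time: 19.75
tool_pos: [448.7, 44.7, 193.0]
tcp_rot: [3.141, -0.0, -0.223]
contact_force: [-0.3, 0.9, -0.8]
grip_width: 70.1
finger_force: 0.0
```

>>> {"method": "jog_arm", "body": {
  "dp": [
    [0,0.06,0],
    [0,0.06,0],
    [0,0.06,0],
    [0,0,0],
    [0,0,0]
  ],
  "twist": [0,0,0,0,0]
}}

```text
time: 20.38
tool_pos: [410.8, -127.0, 192.7]
tcp_rot: [-3.141, 0.0, -0.218]
contact_force: [-0.2, -0.6, -0.3]
grip_width: 69.8
finger_force: 0.0
```

```bash
python3 - <<'E'
from plant import bot
from fit import *
P={c:bot.camera_params(c) for c in('top','scene')}
for c in P:
    im=bot.capture(c)
    if c=='top': cv2.imwrite('pics/end.png',cv2.resize(im[170:320,110:410],(800,400),interpolation=cv2.INTER_CUBIC))
    for l,y,z in(('panel_red_mid',-.217,6),('panel_plain_mid',.03,0)):
        d=bot.masks_of(c,l)
        if d: print(c,l,round(d[0]['confidence'],2),np.round(fit(M['panel'],[(d[0]['pixels'],P[c])],y,z),3))
E
```

```text
top panel_red_mid 0.78 [ 5.11921e+02  3.43417e+02 -2.12000e-01  4.80000e-02]
top panel_plain_mid 0.76 [ 5.85329e+02 -9.59150e+01 -5.40000e-02  8.33000e-01]
scene panel_red_mid 0.81 [ 5.12258e+02  3.40438e+02 -2.05000e-01  4.30000e-02]
scene panel_plain_mid 0.84 [ 4.71756e+02 -9.71220e+01  3.00000e-02  5.10000e-02]
```

View pics/end.png

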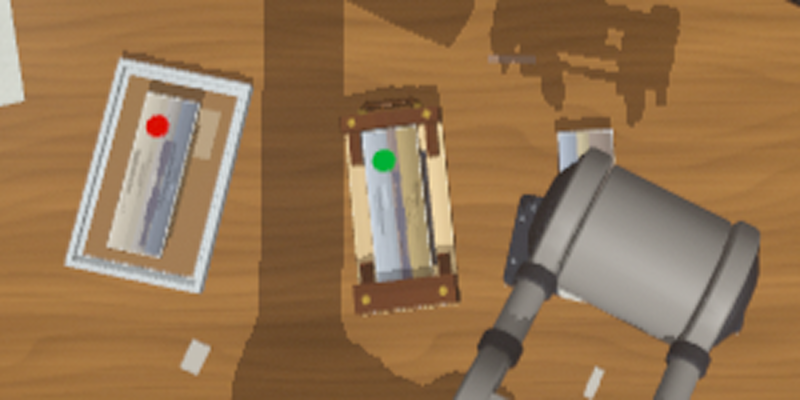

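The red panel lies flat in the tray (dot at 157,126), the green one is locked in the carrier (dot at 384,160), and the plain one hasn't moved according to the scene camera. The gripper is high and clear, so I'm handing in.

```bash
python3 -c "
from plant import bot
print(bot.close_job())"
```

```text
the job is handed in; nothing more can be done
None
```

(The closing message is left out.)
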